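# Pack two donors' samples into their trays

### The arm

A 6-joint arm with a two-finger parallel gripper is mounted at the origin on the work surface; the furniture and walls round the work are solid. World frame = base frame: x ahead of the robot, y to its left, z up, the work surface at z = 0. Lengths are in m, angles in rad, forces in N, time in s.
With the tool pointing down it reaches from about 0.3 to 0.875 m from the base axis. Payload 6.4 kg.
Tool frame: the origin (TCP) lies between the finger pads; the fingertips stand 25 mm ahead of it and the grasp point (between the pads) lies 6 mm ahead of it; z points along the fingers, y is the line along which they close (so a half turn about z gives the same grasp; the last joint's range is limited). The gripper opens to 85 mm and grips with 20 to 120 N. Pads are 22 mm wide; open, the fingers measure 114 mm over their backs; the gripper's body (76 mm by 85 mm) begins 54 mm behind the grasp point. The pads swing forward as they close: fully open they stand 13 mm farther back than shut.
Start: joints at [0.954, 0.181, 1.607, -0, 1.354, -0.206], TCP at [0.23, 0.527, 0.256] pointing down, gripper open.
Joint ranges: [-2.99, 2.99], [-0.89, 2.07], [0.3, 2.58], [-1.14, 4.28], [0, 2.63], [-3.12, 3.12]. Speed limits (rad/s): [2.57, 2.57, 3.01, 3.14, 3.14, 3.14].

### API

Orientations are given as a unit quaternion [w, x, y, z].
In Python, from bench import ctrl gives the robot as it stands.
- The arm moves only by the tool servo_tool, never from a script. Its argument "series" is text: rows parted by semicolons, each of 7 numbers parted by spaces: the gripper command: -1 is fully open, 1 is shut, values between are in proportion, then the shift along the tool's x, y, z in m, then the turn, a rotation vector about the tool's x, y, z in degrees. A call has 1 to 12 rows; each row is the pose to reach, as a shift and turn from the pose commanded when the call began, along the tool's axes at that moment; what a row does not reach only later rows make up. A row lasts 1/12 s, in which the tool goes at most 41.7 mm and 7.16 degrees, less where a joint would pass 70% of its speed; a pose out of reach is approached as far as the arm can. A call with a gripper value outside its range is refused whole. The fingers move at their own pace and stop on an object; the grip force is fixed at half the most. Time passes only in rows, so rows that repeat a pose let the fingers close. It gives the time, the measured TCP pose, the force, the opening and the grip force at its end, in the units of the state.
- ctrl.get_obs(): the state, without advancing time (a new reading comes with each control period).
- ctrl.camera(name): name is "scene" or "top" or "wrist"; returns a dict with "img" (420x560x3 uint8, red, green, blue), "z_map" (420x560 float32, m along the optical axis (not along the pixel's ray), 0 where there is no reading), "fovy" (degrees; the focal length in pixels is half the picture's height over the tangent of half this angle, whatever the lens; pixels are square), "cx", "cy" (the principal point, pixels), "extrinsics" (4x4, takes a point from camera to world coordinates); the wrist camera has in their place "T_tool_cam" (4x4, takes a point from camera to tool coordinates, whose origin is the TCP and whose axes are the flange's). Camera axes: x right, y down, z forward; pixel columns grow to the right and rows downward; lengths in m; the calibration is good to about 2 mm. A picture is of the moment at which its call begins: read the wrist's pose just before it.
- ctrl.hand_in(): hands the job in; it is judged then, once.
The state is a dict: "time_s": time; "q": joint angles; "dq": joint speeds; "joint_efforts": joint torques, N m; "eef_pos": TCP position; "eef_rot": TCP orientation; "wrist_force": force on the tool from outside, world axes, zero at the start; "torque": the same for the moment, N m; "opening": opening from 0.0 (shut) to 1.0 (fully open); "grasp_force": force on a finger pad.
Only numpy, scipy, OpenCV 4.12 (cv2) and the standard library are available. Lean on these libraries where they do the work, as an engineer would, in place of code of your own. Each camera call takes 0.05 s, during which the arm holds its last target. There are 200 camera calls.

### The job

Two donors' samples are waiting on the table, each a sealed specimen cup with that donor's own test cassette lying on its lid. Give each donor one of the two empty sample trays: the cup stands upright in the round well and the same donor's cassette lies flat, face up, in the long bay of the same tray; never mix the two donors. Keep the cups upright and leave the open cup and the tray that is already packed as they are.

Things in the scene. Friction and masses are not known exactly. Their poses are not given: they have to be found in the camera images.
- cup_a: sealed clear specimen cup with yellow screw lid, loose, about 30 g, 62 mm high; lid 68 mm across, from z = 45 to 62 mm, to be gripped by its sides; body at most 62 mm across. Origin: centre of its underside, z up. At the start it stands on the table with cassette_a on its lid
- cup_b: sealed clear specimen cup with yellow screw lid, loose, about 30 g, 62 mm high; lid 68 mm across, from z = 45 to 62 mm, to be gripped by its sides; body at most 62 mm across. Origin: centre of its underside, z up. At the start it stands on the table with cassette_b on its lid
- cassette_a: flat white test cassette with a blue end, loose, 15 g, 31 x 100 x 5 mm. Origin: centre of underside; x across its width, y along its length, z out of its printed face. At the start it lies face up on the lid of cup_a, its donor's cup (underside 62 mm above the table); grip it across its width at the middle
- cassette_b: flat white test cassette with a blue end, loose, 15 g, 31 x 100 x 5 mm. Origin: centre of underside; x across its width, y along its length, z out of its printed face. At the start it lies face up on the lid of cup_b, its donor's cup (underside 62 mm above the table); grip it across its width at the middle
- tray_1: empty pale grey sample tray, fixed, 210 x 86 mm. Origin: centre of underside; x along its length, z up. Cup well: centre x = +61, y = 0; collar 76 mm inside, 85 outside; floor at z = 14 mm, rim 38. Cassette bay: centre x = -41, y = 0; inside 116 (x) by 46 (y); floor z = 14, wall tops 22, walls 3 thick; the middle 56 mm of both long sides has no wall, leaving room for fingers
- tray_2: empty pale grey sample tray, fixed, 210 x 86 mm. Origin: centre of underside; x along its length, z up. Cup well: centre x = +61, y = 0; collar 76 mm inside, 85 outside; floor at z = 14 mm, rim 38. Cassette bay: centre x = -41, y = 0; inside 116 (x) by 46 (y); floor z = 14, wall tops 22, walls 3 thick; the middle 56 mm of both long sides has no wall, leaving room for fingers
- tray_3: fixed pale grey sample tray of the same shape and axes as tray_1, but already packed with a third donor's cup and cassette
- packed_cup: the third donor's sealed cup, same shape as cup_a, loose, standing in the well of tray_3; stays there. Origin: centre of its underside
- packed_cassette: the third donor's cassette, same shape as cassette_a, loose, lying in the bay of tray_3; stays there. Origin: centre of its underside
- open_cup: open specimen cup without lid, 63 mm across, 57 mm high, loose, standing on the table among the sealed cups; stays where it is. Origin: centre of its underside
Things that resemble listed ones, but are neither listed nor needed, are in the scene too. What is shaped like the cup_a but grey is not meant.

How it is judged:
By the outcome, as a careful person would: the job done as asked, in the order asked, and still so for the second after the job is handed in, with the robot touching nothing.
It also fails if it takes over 112 s, if anything falls off the work surface, if the arm or the gripper's body presses on something with over 40 N, if the wrist force passes 120 N, or if a joint passes its speed limit or range.

## Working session

There is one attempt and no reset: what is moved stays moved. The work goes in short steps, Python scripts to look and compute and a tool call to move; the robot and the scene stay as the last step left them, time stands still between calls to the robot, and variables do not carry over. Pictures are saved under pics/ and viewed, at most 14 in all, crops included, and the job is handed in when it is done.

Besides the shell and the picture viewer there is one more tool, called after ">>>" as name(argument=value, ...) on one line, values as JSON. servo_tool: Moves the arm, as the interface text tells. Its arguments: {"type":"object","properties":{"series":{"type":"string"}},"required":["series"]}

```bash
mkdir -p pics
cat > h.py <<'E'
import numpy as np, cv2, sys
from bench import ctrl
from scipy.spatial.transform import Rotation as R
def obs(): return ctrl.get_obs()
def tool():
    o=obs(); q=o["eef_rot"]; T=np.eye(4); T[:3,:3]=R.from_quat([q[1],q[2],q[3],q[0]]).as_matrix(); T[:3,3]=o["eef_pos"]; return T
def cam(n):
    T=tool(); c=ctrl.camera(n)
    E=T@c["T_tool_cam"] if n=="wrist" else c["extrinsics"]
    E=np.array(E); z=c["z_map"]; f=210/np.tan(np.radians(c["fovy"])/2)
    v,u=np.mgrid[:420,:560]
    P=np.stack([(u-c["cx"])/f*z,(v-c["cy"])/f*z,z],-1)@E[:3,:3].T+E[:3,3]
    P[z==0]=np.nan
    return c["img"],P
def save(n,img,s=1):
    cv2.imwrite("pics/"+n,cv2.resize(img[:,:,::-1],None,fx=s,fy=s,interpolation=cv2.INTER_CUBIC))
E
python3 - <<'E'
from h import *
for n in ["top","scene"]:
    i,P=cam(n); save(n+".png",i,1.4); np.savez(n+".npz",i=i,P=P)
print(obs()["eef_rot"],obs()["time_s"])
E
```

```text
[-3.02323568e-04  2.03966249e-01  9.78977594e-01 -7.39919438e-04] 0.1
```

View pics/top.png

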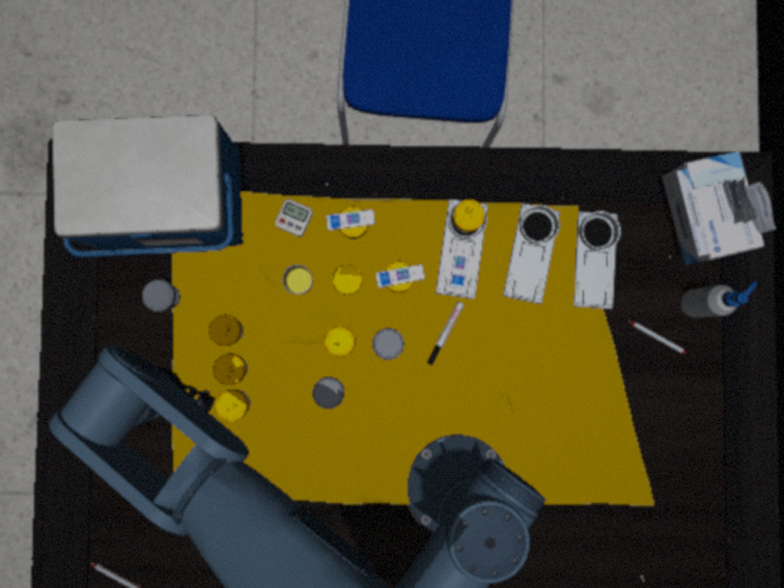

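View pics/scene.png

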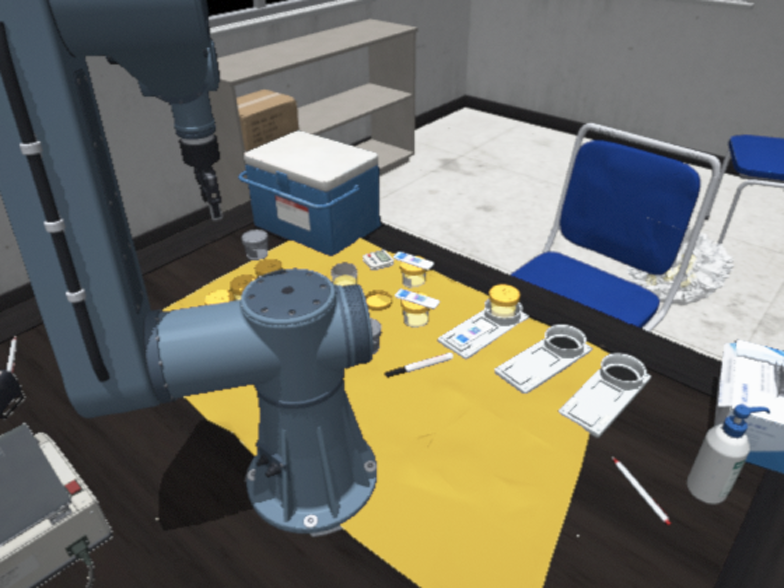

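Top view (display pixels): the two cups carrying cassettes are at (352,220) and (400,275). The packed tray is at (462,250), and the empty trays are at (532,255) and (597,260). The open cup is at (298,280). Lookalikes without a cassette (a loose lid at (347,279), yellow and grey lids lower down) don't fit "cassette on lid".

Run:
```python
from h import *
d=np.load("top.npz"); i=d["i"].astype(int);P=d["P"]
Z=P[...,2]; hsv=cv2.cvtColor(d["i"],cv2.COLOR_RGB2HSV)
def win(u0,u1,v0,v1):
    m=np.zeros(Z.shape,bool); m[int(v0/1.4):int(v1/1.4),int(u0/1.4):int(u1/1.4)]=1; return m
def rect(m,n):
    m=m.astype(np.uint8); k,l,st,_=cv2.connectedComponentsWithStats(m); b=1+np.argmax(st[1:,4]); p=P[l==b]
    r=cv2.minAreaRect((p[:,:2]*1000).astype(np.float32)); print(n,len(p),np.round(r[0],1),np.round(r[1],1),round(r[2],1),"z",np.round(np.percentile(p[:,2],[5,50,95]),4))
notY=(hsv[...,1]<140)
for n,w in [("cassU",win(320,380,200,240)),("cassL",win(370,430,255,295))]:
    rect(w&notY&(Z>.05),n); rect(w&(Z>.045),n+" with lid"); 
    m=w&~notY&(Z>.045); p=P[m]; print(" lid ctr",np.round(cv2.minEnclosingCircle((p[:,:2]*1000).astype(np.float32)),1) if 0 else (np.round(cv2.minEnclosingCircle((p[:,:2]*1000).astype(np.float32))[0],1),cv2.minEnclosingCircle((p[:,:2]*1000).astype(np.float32))[1]))
for n,w in [("T3",win(432,494,190,305)),("Tm",win(498,564,195,310)),("Tr",win(568,628,200,315))]:
    rect(w&(Z>.006)&(Z<.03),n+" base"); rect(w&(Z>.03),n+" collar")
for n,w in [("open",win(280,316,262,298)),("lidlike",win(330,365,262,297)),("calc",win(270,316,195,240)),("grey",win(370,406,325,362)),("yel",win(322,358,325,358)),("cooler",win(50,245,115,255))]:
    rect(w&(Z>.006),n)
print("scene cam loc; top loc")
```

```text
cassU 329 [568.9 237.5] [35.1 99.6] 8.2 z [0.0608 0.067  0.0716]
cassU with lid 533 [564.2 236.7] [66. 99.] 10.3 z [0.0574 0.0653 0.0713]
 lid ctr (array([563.4, 240. ]), 39.427223205566406)
cassL 331 [451.1 131.8] [34.7 98.7] 11.9 z [0.0621 0.0672 0.0716]
cassL with lid 522 [449.8 131.2] [96.8 65.6] 77.3 z [0.0583 0.0656 0.071 ]
 lid ctr (array([448.8, 137.4]), 36.47517395019531)
T3 base 2054 [524.6  -7. ] [253.  134.5] 0.6 z [0.007  0.0138 0.0222]
T3 collar 506 [575.1 -11.7] [83.2 75.6] 55.6 z [0.0353 0.0746 0.0796]
Tm base 2672 [ 505. -157.] [145.3 233.3] 89.7 z [0.0069 0.0131 0.0201]
Tm collar 131 [ 571.  -172.8] [81.6 82.2] 44.3 z [0.0311 0.0368 0.0418]
Tr base 2209 [ 495.9 -292.8] [108.3 240.5] 88.7 z [0.0077 0.0143 0.0219]
Tr collar 137 [ 559.7 -305.7] [81.6 83.3] 2.3 z [0.0316 0.0368 0.0428]
open 394 [446.2 355.1] [73.5 72. ] 6.5 z [0.0072 0.0206 0.0558]
lidlike 147 [448.1 246.9] [74.1 73.7] 0.7 z [0.0063 0.0091 0.0195]
calc 568 [586.9 369. ] [90.9 98.8] 0.7 z [0.0068 0.0164 0.0214]
grey 472 [309.5 154.7] [76.4 76.6] 0.6 z [0.0069 0.061  0.066 ]
yel 477 [313.  260.2] [67.1 73.4] 0.7 z [0.0071 0.0155 0.0206]
cooler 12561 [605.1 678.5] [439.7 265.5] 88.4 z [0.068  0.2189 0.2232]
scene cam loc; top loc
```

```bash
cat >> h.py <<'E'
def goal(x,y,z,yang):
    """world mm target, tool-y heading deg, tool down -> tool-frame shift and turn"""
    T=tool(); a=np.radians(yang); ty=np.array([np.cos(a),np.sin(a),0]); tz=np.array([0,0,-1.]); tx=np.cross(ty,tz)
    G=np.stack([tx,ty,tz],1); d=T[:3,:3].T@(np.array([x,y,z])/1000-T[:3,3]); w=R.from_matrix(T[:3,:3].T@G).as_rotvec(degrees=True)
    n=max(np.linalg.norm(d)/.0417,np.linalg.norm(w)/7.16)
    print("shift",np.round(d,4),"turn",np.round(w,2),"rows>=%.1f"%n)
E
python3 - <<'E'
from h import *
goal(540,210,250,8.5)
E
```

```text
shift [-0.4113 -0.1664  0.0056] turn [-9.000e-02  3.000e-02  5.796e+01] rows>=10.6
```

>>> servo_tool(series="-1 -0.411 -0.166 0.006 0 0 58;-1 -0.411 -0.166 0.006 0 0 58;-1 -0.411 -0.166 0.006 0 0 58;-1 -0.411 -0.166 0.006 0 0 58;-1 -0.411 -0.166 0.006 0 0 58;-1 -0.411 -0.166 0.006 0 0 58;-1 -0.411 -0.166 0.006 0 0 58;-1 -0.411 -0.166 0.006 0 0 58;-1 -0.411 -0.166 0.006 0 0 58;-1 -0.411 -0.166 0.006 0 0 58;-1 -0.411 -0.166 0.006 0 0 58;-1 -0.411 -0.166 0.006 0 0 58")

```text
time_s: 1.1
eef_pos: [0.5433, 0.2065, 0.2497]
eef_rot: [0.001, 0.655, 0.756, -0.0]
wrist_force: [0.0, -0.9, -0.4]
opening: 0.998
grasp_force: 0.0
```

Run:
```python
from h import *
i,P=cam("wrist"); save("w1.png",i,1.4); np.savez("w1.npz",i=i,P=P); o=obs(); print(o["q"],o["eef_pos"],np.abs(o["dq"]).max())
```

```text
[ 1.63208933e-01  1.98869322e-01  1.59979705e+00 -2.34827053e-04
  1.34396311e+00  1.98625101e-02] [0.54147184 0.20848454 0.24954653] 0.05721125499248011
```

View pics/w1.png

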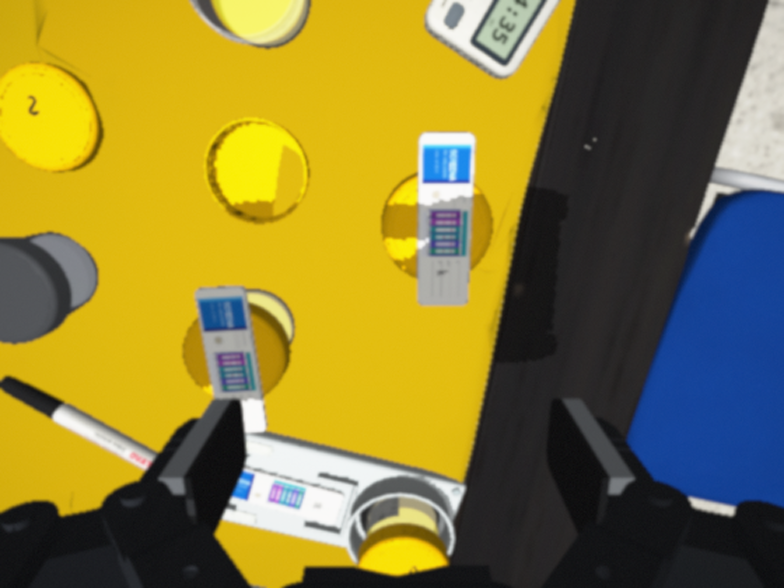

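Wrist view: cassette U is at (445,218), blue end up, on its cup's lid. Cassette L is at (232,355), blue end up. The calculator, loose lid and open cup stand apart. The packed cassette's blue end points away from its cup. The two cups with cassettes are confirmed.

```bash
cat >> h.py <<'E'
def blob(m,P,n,zf=None):
    k,l,st,_=cv2.connectedComponentsWithStats(cv2.morphologyEx(m.astype(np.uint8),cv2.MORPH_OPEN,np.ones((3,3)))); b=1+np.argmax(st[1:,4]); p=P[l==b]
    r=cv2.minAreaRect((p[:,:2]*1000).astype(np.float32)); c=cv2.minEnclosingCircle((p[:,:2]*1000).astype(np.float32))
    print(n,len(p),"rect",np.round(r[0],1),np.round(r[1],1),round(r[2],1),"circ",np.round(c[0],1),round(c[1],1),"z",np.round(np.nanpercentile(p[:,2],[5,50,95])*1000,1)); return l==b
def win(u0,u1,v0,v1,s=1.4):
    m=np.zeros((420,560),bool); m[int(max(v0,0)/s):int(v1/s),int(max(u0,0)/s):int(u1/s)]=1; return m
E
python3 - <<'E'
from h import *
d=np.load("w1.npz"); i=d["i"];P=d["P"];Z=P[...,2]; S=cv2.cvtColor(i,cv2.COLOR_RGB2HSV); blue=(S[...,0]>85)&(S[...,0]<150)
c=(S[...,1]<110)|blue
for n,w in [("U",win(370,500,120,320)),("L",win(170,300,280,400))]:
    blob(w&c&(Z>.055)&(Z<.08),P,n+" cass"); blob(w&(Z>.05)&(Z<.08),P,n+" lid+cass")
    blob(w&~c&(Z>.05)&(Z<.08),P,n+" lid")
T=tool(); Q=(P-T[:3,3])@T[:3,:3]*1000
for n,w in [("f1",win(150,250,395,520)),("f2",win(550,650,395,520))]:
    q=Q[w&(Z>.15)]; print(n,np.round(np.nanpercentile(q[:,2],[50,95,99,100]),1)); q=q[q[:,2]>np.nanmax(q[:,2])-12]; print(np.round(np.nanmin(q,0),1),np.round(np.nanmax(q,0),1))
E
```

```text
U cass 4737 rect [567.1 239.8] [31.8 99.4] 8.7 circ [566.2 239.6] 51.0 z [66.4 67.8 68.9]
U lid+cass 6823 rect [562.7 239.1] [65.7 99.5] 8.9 circ [566.2 239.6] 51.0 z [61.2 67.3 68.8]
U lid 1425 rect [541.1 232.1] [20.9 60.3] 8.6 circ [550.2 233.4] 30.2 z [59.6 62.1 63.5]
L cass 2921 rect [446.7 145.1] [31.3 76.2] 11.6 circ [448.8 145.4] 40.2 z [66.  67.7 68.8]
L lid+cass 4706 rect [447.4 145.6] [65.9 76.4] 6.7 circ [447.7 144.4] 40.8 z [59.7 67.1 68.7]
L lid 1087 rect [471.4 142.1] [18.7 57.6] 13.0 circ [463.9 140.4] 28.8 z [52.6 61.8 63.3]
f1 [-14.5   5.8   9.5  11.8]
[-12.4 -54.7  -0.2] [ 10.7 -40.7  11.8]
f2 [-15.5   4.8   8.4  11.5]
[-12.6  43.6  -0.5] [10.5 57.7 11.5]
```

Run:
```python
from h import *
goal(567,240,125,8.7)
```

```text
shift [0.0276 0.0299 0.1245] turn [-0.06  0.01 -0.48] rows>=3.1
```

>>> servo_tool(series="-0.06 0.0276 0.03 0.1245 0 0 -0.5;-0.06 0.0276 0.03 0.1245 0 0 -0.5;-0.06 0.0276 0.03 0.1245 0 0 -0.5;-0.06 0.0276 0.03 0.1245 0 0 -0.5;-0.06 0.0276 0.03 0.1245 0 0 -0.5;-0.06 0.0276 0.03 0.1245 0 0 -0.5")

```text
time_s: 1.65
eef_pos: [0.5655, 0.2432, 0.1269]
eef_rot: [0.0, 0.649, 0.761, 0.0]
wrist_force: [0.1, 0.4, 0.8]
opening: 0.531
grasp_force: 0.0
```

Run:
```python
from h import *
i,P=cam("wrist"); save("w2.png",i,1.0); np.savez("w2.npz",i=i,P=P); o=obs(); print(o["opening"],o["eef_pos"])
```

```text
0.5321747264288677 [0.56656379 0.24320859 0.12840947]
```

View pics/w2.png

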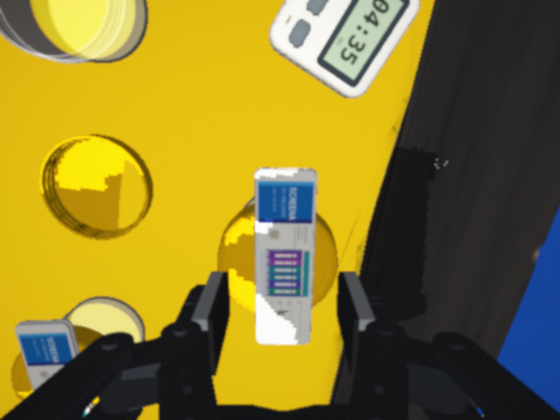

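Wrist view: the cassette is at (285,255) on the lid, between the half-closed fingers at (210,300) and (350,300).

```bash
cat >> h.py <<'E'
def tips(P,w1,w2,zmin):
    T=tool(); Q=(P-T[:3,3])@T[:3,:3]*1000
    for w in (w1,w2):
        q=Q[w&(P[...,2]>zmin)]; m=np.nanpercentile(q[:,2],99.5); q=q[q[:,2]>m-8]; print("tip z",np.round(m,1),np.round(np.nanmin(q,0),1),np.round(np.nanmax(q,0),1))
def cass(i,P,w,n,z0=.055,z1=.08):
    S=cv2.cvtColor(i,cv2.COLOR_RGB2HSV); c=(S[...,1]<110)|((S[...,0]>85)&(S[...,0]<150)); blob(w&c&(P[...,2]>z0)&(P[...,2]<z1),P,n)
E
python3 - <<'E'
from h import *
d=np.load("w2.npz"); i=d["i"];P=d["P"]
cass(i,P,win(235,330,160,350,1),"U")
tips(P,win(170,232,260,340,1),win(335,395,260,340,1),.085)
goal(566.5,240,91,8.7)
E
```

```text
U 10313 rect [566.9 239.4] [ 32.1 100. ] 8.3 circ [566.3 239.5] 51.2 z [66.6 67.8 68.8]
tip z 22.0 [ -9.8 -36.2  14.1] [ 12.9 -23.6  23.5]
tip z 22.5 [-9.8 21.1 14.5] [13. 34. 24.]
shift [-0.0032 -0.0007  0.0374] turn [ 0.18 -0.01  0.31] rows>=0.9
```

>>> servo_tool(series="-0.06 -0.0032 -0.0005 0.04 0 0 0;-0.06 -0.0032 -0.0005 0.0412 0 0 0;-0.06 -0.0032 -0.0005 0.0412 0 0 0")

```text
time_s: 1.95
eef_pos: [0.5668, 0.2394, 0.0871]
eef_rot: [0.001, 0.65, 0.76, 0.001]
wrist_force: [-0.4, -0.6, 0.3]
opening: 0.53
grasp_force: 0.0
```

>>> servo_tool(series="0.6 0 0 0 0 0 0;0.6 0 0 0 0 0 0;0.6 0 0 0 0 0 0;0.6 0 0 0 0 0 0;0.6 0 0 0 0 0 0")

```text
time_s: 2.37
eef_pos: [0.5671, 0.2396, 0.088]
eef_rot: [0.001, 0.65, 0.76, 0.001]
wrist_force: [-2.1, -0.3, 6.4]
opening: 0.334
grasp_force: 58.7
```

>>> servo_tool(series="0.6 0 0 -0.01 0 0 0;0.6 0 0 -0.03 0 0 0;0.6 0 0 -0.07 0 0 0;0.6 0 0 -0.07 0 0 0;0.6 0 0 -0.07 0 0 0")

```text
time_s: 2.78
eef_pos: [0.5683, 0.24, 0.1598]
eef_rot: [0.003, 0.65, 0.76, 0.003]
wrist_force: [0.2, 0.6, -0.2]
opening: 0.33
grasp_force: 59.2
```

Run:
```python
from h import *
i,P=cam("wrist"); save("w3.png",i,1.0); np.savez("w3.npz",i=i,P=P); o=obs(); print(o["opening"],o["grasp_force"],o["eef_pos"])
S=cv2.cvtColor(i,cv2.COLOR_RGB2HSV);Z=P[...,2]
blob((S[...,0]>15)&(S[...,0]<40)&(Z>.05)&(Z<.07)&win(150,420,150,420,1),P,"lidU")
cass(i,P,win(200,360,0,420,1),"held",.09,.2)
```

```text
0.3315127063709836 59.21418786048889 [0.56684604 0.23961865 0.15744518]
lidU 1546 rect [538.4 234.3] [16.1 50.3] 7.3 circ [542.2 234.7] 25.3 z [59.5 62.2 63.3]
held 22022 rect [566.7 240.4] [101.7  53.2] 84.7 circ [568.3 239.8] 51.3 z [138.6 139.8 186.5]
```

View pics/w3.png

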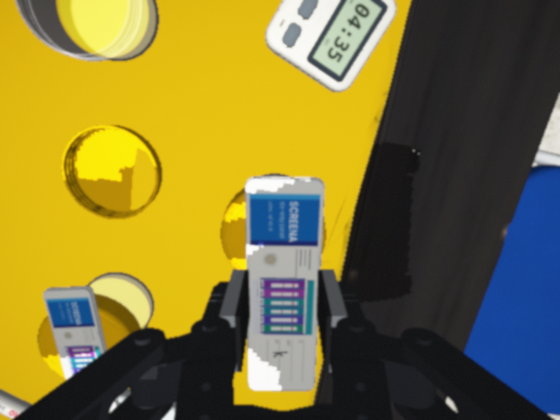

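Run:
```python
from h import *
goal(540,-225,270,88)
```

```text
shift [-0.4547 -0.0984 -0.1131] turn [  0.22   0.16 -79.03] rows>=11.5
```

>>> servo_tool(series="0.6 -0.455 -0.098 -0.113 0 0 -79;0.6 -0.455 -0.098 -0.113 0 0 -79;0.6 -0.455 -0.098 -0.113 0 0 -79;0.6 -0.455 -0.098 -0.113 0 0 -79;0.6 -0.455 -0.098 -0.113 0 0 -79;0.6 -0.455 -0.098 -0.113 0 0 -79;0.6 -0.455 -0.098 -0.113 0 0 -79;0.6 -0.455 -0.098 -0.113 0 0 -79;0.6 -0.455 -0.098 -0.113 0 0 -79;0.6 -0.455 -0.098 -0.113 0 0 -79;0.6 -0.455 -0.098 -0.113 0 0 -79;0.6 -0.455 -0.098 -0.113 0 0 -79")

```text
time_s: 3.83
eef_pos: [0.5392, -0.2183, 0.2652]
eef_rot: [-0.001, 0.015, 1.0, 0.001]
wrist_force: [0.2, -0.9, -1.0]
opening: 0.335
grasp_force: 59.3
```

>>> servo_tool(series="0.6 0 0 0 0 0 0;0.6 0 0 0 0 0 0")

```text
time_s: 4.0
eef_pos: [0.5396, -0.2192, 0.2653]
eef_rot: [-0.0, 0.02, 1.0, 0.0]
wrist_force: [-1.0, -0.0, -1.0]
opening: 0.335
grasp_force: 59.3
```

Run:
```python
from h import *
i,P=cam("wrist"); save("w4.png",i,1.0); np.savez("w4.npz",i=i,P=P); o=obs(); print(o["opening"],o["grasp_force"],o["eef_pos"],o["q"])
```

```text
0.3300810658732248 59.26710069179535 [ 0.53960088 -0.21747607  0.26475127] [-5.87203364e-01  1.89774403e-01  1.57911634e+00  3.82947314e-04
  1.37463788e+00 -2.11939854e+00]
```

View pics/w4.png

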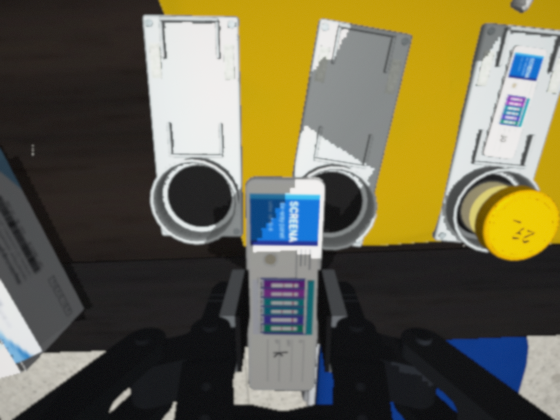

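```bash
cat >> h.py <<'E'
def circfit(p):
    A=np.c_[2*p,np.ones(len(p))]; s=np.linalg.lstsq(A,(p**2).sum(1),rcond=None)[0]; return s[:2],np.sqrt(s[2]+s[0]**2+s[1]**2)
E
python3 - <<'E'
from h import *
d=np.load("w4.npz"); P=d["P"]; Z=P[...,2]
for n,w,wb,wc in [("Tr",win(130,250,5,260,1),win(130,250,5,150,1),win(130,243,150,260,1)),("Tm",win(285,425,5,260,1),win(285,425,5,150,1),win(326,400,150,260,1))]:
    blob(w&(Z>.007)&(Z<.03),P,n); blob(wb&(Z>.007)&(Z<.03),P,n+" bay part")
    p=P[wc&(Z>.034)&(Z<.043)][:,:2]*1000; c,r=circfit(p)
    for _ in range(3):
        e=abs(np.hypot(*(p-c).T)-r); p=p[e<4]; c,r=circfit(p)
    print(n,"collar",np.round(c,1),r,len(p))
    # bay walls
    p=P[wb&(Z>.019)&(Z<.026)]*1000; rr=cv2.minAreaRect(p[:,:2].astype(np.float32)); print(" walls",len(p),rr)
E
```

```text
Tr 16291 rect [ 490.  -296.8] [ 95.5 218. ] 85.9 circ [ 489.8 -283.3] 112.7 z [ 9.9 14.7 21.7]
Tr bay part 14346 rect [ 446.  -293.3] [ 95.9 128.3] 86.8 circ [ 446.1 -292.7] 79.5 z [ 9.7 14.7 19.8]
Tr collar [ 556.2 -304. ] 39.94683615559863 1185
 walls 750 ((451.0831604003906, -298.2610778808594), (52.31846618652344, 114.83455657958984), 86.66055297851562)
Tm 19321 rect [ 499.6 -144.8] [236.6 134. ] 4.3 circ [ 497.  -139.7] 131.5 z [ 8.  14.4 19.9]
Tm bay part 14163 rect [ 451.8 -146.4] [132.4 127.2] 87.8 circ [ 446.9 -158. ] 80.2 z [ 8.4 14.6 17.9]
Tm collar [ 568.1 -171.4] 39.85619925006389 696
 walls 669 ((463.0372009277344, -150.00421142578125), (52.12800216674805, 111.05569458007812), 78.59626770019531)
```

Tray r bay: centre (453.5, -298), heading -3.5°. Tray m bay: (467.5, -151), heading -11.4°. These agree with the 102 mm offset between bay and collar. I'll place U's cassette in tray r.

Run:
```python
from h import *
goal(453.5,-298,70,86.5)
```

```text
shift [ 0.0826 -0.0841  0.1948] turn [ 0.08 -0.08  1.28] rows>=5.5
```

>>> servo_tool(series="0.6 0.083 -0.083 0 0 0 1.3;0.6 0.083 -0.083 0.05 0 0 1.3;0.6 0.083 -0.083 0.1 0 0 1.3;0.6 0.083 -0.083 0.195 0 0 1.3;0.6 0.083 -0.083 0.195 0 0 1.3;0.6 0.083 -0.083 0.195 0 0 1.3;0.6 0.083 -0.083 0.195 0 0 1.3;0.6 0.083 -0.083 0.195 0 0 1.3;0.6 0.083 -0.083 0.195 0 0 1.3")

```text
time_s: 4.8
eef_pos: [0.455, -0.2962, 0.071]
eef_rot: [-0.0, 0.029, 1.0, 0.0]
wrist_force: [0.4, 0.7, 0.7]
opening: 0.33
grasp_force: 59.3
```

Run:
```python
from h import *
i,P=cam("wrist"); save("w5.png",i,1.0); print(obs()["eef_pos"])
goal(453.5,-298,42,86.5)
```

```text
[ 0.45596697 -0.29725024  0.07250497]
shift [ 0.0025 -0.0008  0.0305] turn [-0.08  0.11  0.21] rows>=0.7
```

View pics/w5.png

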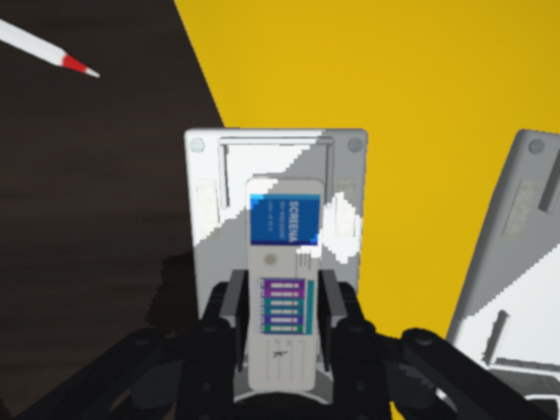

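Wrist view: the cassette (centre 286,285) sits over tray r's bay, with end walls at about u 220–335. It is well aligned.

>>> servo_tool(series="0.6 0.0025 -0.0015 0.022 0 0 0;0.6 0.0025 -0.0015 0.031 0 0 0;0.6 0.0025 -0.0015 0.031 0 0 0;0.6 0.0025 -0.0015 0.031 0 0 0")

```text
time_s: 5.18
eef_pos: [0.4527, -0.2988, 0.041]
eef_rot: [0.001, 0.029, 1.0, -0.001]
wrist_force: [-0.5, 0.2, 0.3]
opening: 0.326
grasp_force: 59.3
```

>>> servo_tool(series="0.6 0 0 0.0015 0 0 0;0.6 0 0 0.0015 0 0 0;0.6 0 0 0.0015 0 0 0")

```text
time_s: 5.43
eef_pos: [0.4528, -0.299, 0.04]
eef_rot: [0.001, 0.029, 1.0, -0.001]
wrist_force: [-0.7, 1.5, 7.3]
opening: 0.328
grasp_force: 60.2
```

Contact at 7 N. Release and rise.

>>> servo_tool(series="-0.1 0 0 0 0 0 0;-0.1 0 0 0 0 0 0;-0.1 0 0 0 0 0 0;-0.1 0 0 -0.02 0 0 0;-0.5 0 0 -0.06 0 0 0;-1 0 0 -0.1 0 0 0;-1 0 0 -0.14 0 0 0;-1 0 0 -0.18 0 0 0;-1 0 0 -0.18 0 0 0")

```text
time_s: 6.18
eef_pos: [0.4552, -0.3017, 0.2274]
eef_rot: [0.005, 0.029, 1.0, -0.005]
wrist_force: [0.9, -1.4, 1.2]
opening: 0.998
grasp_force: 0.0
```

Run:
```python
from h import *
i,P=cam("wrist"); np.savez("w6.npz",i=i,P=P); cv2.imwrite("pics/w6.png",i[:,:,::-1])
cass(i,P,win(180,400,150,420,1),"U in tray",.016,.03)
print(obs()["eef_pos"]); goal(563,238,150,8.5); goal(550,232,190,8.5)
```

```text
U in tray 2850 rect [ 464.2 -299.3] [31. 79.] 85.4 circ [ 464.1 -298.7] 41.7 z [18.6 19.8 21. ]
[ 0.45405137 -0.30065274  0.22361295]
shift [-0.0769  0.5446  0.0704] turn [-4.000e-02  6.400e-01  7.817e+01] rows>=13.3
shift [-0.0646  0.5375  0.0303] turn [-4.000e-02  6.400e-01  7.817e+01] rows>=13.0
```

View pics/w6.png

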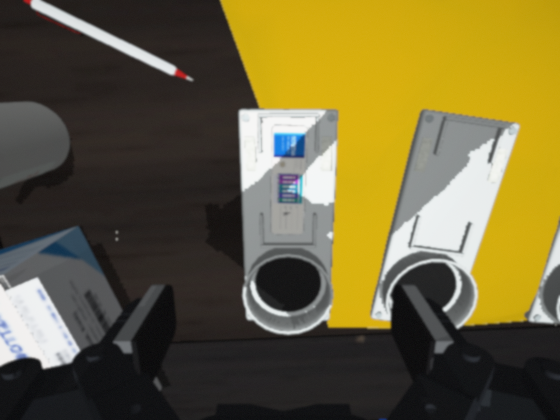

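Cassette U lies flat in tray r's bay (290,180), with its top at z about 20 mm. Both empty wells are visible, at (288,285) and (437,285). Next is cup U.

Run:
```python
from h import *
d=np.load("w6.npz"); P=d["P"]; Z=P[...,2]
for n,w in [("Tr",win(235,345,235,340,1)),("Tm",win(378,395,235,340,1)|win(378,485,235,285,1))]:
    p=P[w&(Z>.034)&(Z<.043)][:,:2]*1000; c,r=circfit(p)
    for _ in range(3):
        e=abs(np.hypot(*(p-c).T)-r); p=p[e<4]; c,r=circfit(p)
    print(n,"collar",np.round(c,1),r,len(p))
goal(558,180,200,8.5)
```

```text
Tr collar [ 555.9 -304.3] 40.03540172633659 1208
Tm collar [ 567.4 -172.1] 39.853741709876196 505
shift [-0.0757  0.486   0.0208] turn [-4.000e-02  6.400e-01  7.817e+01] rows>=11.8
```

>>> servo_tool(series="-1 -0.076 0.486 0.021 0 0.6 78.2;-1 -0.076 0.486 0.021 0 0.6 78.2;-1 -0.076 0.486 0.021 0 0.6 78.2;-1 -0.076 0.486 0.021 0 0.6 78.2;-1 -0.076 0.486 0.021 0 0.6 78.2;-1 -0.076 0.486 0.021 0 0.6 78.2;-1 -0.076 0.486 0.021 0 0.6 78.2;-1 -0.076 0.486 0.021 0 0.6 78.2;-1 -0.076 0.486 0.021 0 0.6 78.2;-1 -0.076 0.486 0.021 0 0.6 78.2;-1 -0.076 0.486 0.021 0 0.6 78.2;-1 -0.076 0.486 0.021 0 0.6 78.2")

```text
time_s: 7.23
eef_pos: [0.5472, 0.1448, 0.1973]
eef_rot: [-0.006, 0.652, 0.758, -0.001]
wrist_force: [0.2, -0.6, 0.3]
opening: 1.001
grasp_force: 0.0
```

>>> servo_tool(series="-1 0 0 0 0 0 0;-1 0 0 0 0 0 0;-1 0 0 0 0 0 0")

```text
time_s: 7.48
eef_pos: [0.5472, 0.143, 0.1975]
eef_rot: [-0.006, 0.649, 0.761, -0.001]
wrist_force: [0.2, 0.5, -0.3]
opening: 0.998
grasp_force: 0.0
```

Run:
```python
from h import *
i,P=cam("wrist"); np.savez("w7.npz",i=i,P=P); save("w7.png",i)
Z=P[...,2]; near=np.hypot(P[...,0]-.563,P[...,1]-.238)<.06
blob(near&(Z>.056)&(Z<.07),P,"lidU")
near=np.hypot(P[...,0]-.448,P[...,1]-.14)<.06
blob(near&(Z>.056)&(Z<.07),P,"lidL+cass")
print(obs()["eef_pos"]); goal(563,238,75,8.5)
```

```text
lidU 8662 rect [563.3 234.9] [65.8 65.3] 8.6 circ [563.5 234.7] 33.2 z [60.7 62.2 63.5]
lidL+cass 8889 rect [448.6 133.7] [ 66. 100.] 7.4 circ [449.2 133.6] 51.0 z [61.1 67.3 68.7]
[0.54740101 0.14227614 0.19787967]
shift [0.0912 0.0314 0.1233] turn [-0.45 -0.41  0.51] rows>=3.8
```

Run:
```python
from h import *
goal(563.4,235,62,8.5)
```

```text
shift [0.0881 0.0314 0.1363] turn [-0.45 -0.41  0.51] rows>=4.0
```

>>> servo_tool(series="-1 0.088 0.031 0.03 0 0 0.5;-1 0.088 0.031 0.06 -0.4 -0.4 0.5;-1 0.088 0.031 0.08 -0.4 -0.4 0.5;-1 0.088 0.031 0.09 -0.4 -0.4 0.5;-1 0.088 0.031 0.09 -0.4 -0.4 0.5;-1 0.088 0.031 0.125 -0.4 -0.4 0.5;-1 0.088 0.031 0.136 -0.4 -0.4 0.5;-1 0.088 0.031 0.136 -0.4 -0.4 0.5")

```text
time_s: 8.2
eef_pos: [0.5621, 0.2335, 0.0612]
eef_rot: [-0.001, 0.654, 0.757, -0.002]
wrist_force: [-1.4, -0.4, 0.0]
opening: 1.003
grasp_force: 0.0
```

>>> servo_tool(series="0 0 0 0 0 0 0;0 0 0 0 0 0 0;0 0 0 0 0 0 0;0 0 0 0 0 0 0;0 0 0 0 0 0 0")

```text
time_s: 8.62
eef_pos: [0.5659, 0.2357, 0.0662]
eef_rot: [0.002, 0.653, 0.757, 0.002]
wrist_force: [-0.7, -0.2, 5.9]
opening: 0.739
grasp_force: 66.2
```

>>> servo_tool(series="0 0 0 -0.02 0 0 0;0 0 0 -0.06 0 0 0;0 0 0 -0.1 0 0 0;0 0 0 -0.1 0 0 0;0 0 0 -0.1 0 0 0")

```text
time_s: 9.03
eef_pos: [0.5664, 0.2361, 0.168]
eef_rot: [0.003, 0.653, 0.757, 0.004]
wrist_force: [-0.6, -0.1, -0.8]
opening: 0.737
grasp_force: 65.7
```

Run:
```python
from h import *
i,P=cam("wrist"); np.savez("w8.npz",i=i,P=P); save("w8.png",i); Z=P[...,2]
o=obs(); print(o["eef_pos"],o["opening"],o["grasp_force"])
T=tool(); Q=(P-T[:3,3])@T[:3,:3]*1000
blob((np.hypot(Q[...,0],Q[...,1])<45)&(Q[...,2]>-15)&(Q[...,2]<60)&(abs(Q[...,1])<32),Q/1000,"held lid in tool")
```

```text
[0.56471828 0.23576295 0.16536599] 0.7381049036972401 65.71661566456896
held lid in tool 24277 rect [1. 0.] [64.  66.2] 89.9 circ [0.8 0.5] 34.5 z [ 0.1  1.4 32. ]
```

View pics/w8.png

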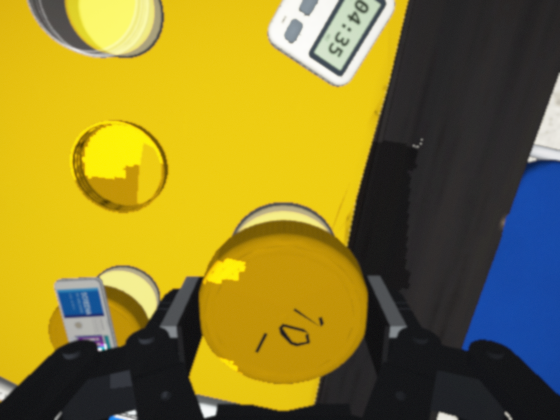

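Cup U is held upright by its lid (285,300), with the lid top 1.4 mm ahead of the TCP.

Run:
```python
from h import *
d=np.load("w8.npz");P=d["P"]; T=tool(); Q=(P-T[:3,3])@T[:3,:3]*1000
m=(np.hypot(Q[...,0],Q[...,1])<28)&(Q[...,2]>-6)&(Q[...,2]<9); q=Q[m]
A=np.c_[q[:,:2],np.ones(len(q))]; print("tilt deg",np.degrees(np.linalg.lstsq(A,q[:,2],rcond=None)[0][:2]),len(q)); print(q.mean(0))
goal(556,-305,190,8.5)
```

```text
tilt deg [-0.09200091 -0.01259929] 15054
[1.03955939 0.05754348 1.25946478]
shift [-0.5336 -0.0881 -0.0254] turn [ 0.26 -0.04 -0.04] rows>=13.0
```

>>> servo_tool(series="0 -0.534 -0.088 -0.025 0 0 0;0 -0.534 -0.088 -0.025 0 0 0;0 -0.534 -0.088 -0.025 0 0 0;0 -0.534 -0.088 -0.025 0 0 0;0 -0.534 -0.088 -0.025 0 0 0;0 -0.534 -0.088 -0.025 0 0 0;0 -0.534 -0.088 -0.025 0 0 0;0 -0.534 -0.088 -0.025 0 0 0;0 -0.534 -0.088 -0.025 0 0 0;0 -0.534 -0.088 -0.025 0 0 0;0 -0.534 -0.088 -0.025 0 0 0;0 -0.534 -0.088 -0.025 0 0 0")

```text
time_s: 10.08
eef_pos: [0.5546, -0.2652, 0.1843]
eef_rot: [-0.001, 0.653, 0.757, 0.0]
wrist_force: [1.3, 0.5, -0.9]
opening: 0.74
grasp_force: 65.7
```

>>> servo_tool(series="0 0 0 0 0 0 0;0 0 0 0 0 0 0;0 0 0 0 0 0 0")

```text
time_s: 10.33
eef_pos: [0.555, -0.2631, 0.1843]
eef_rot: [-0.002, 0.653, 0.757, 0.001]
wrist_force: [0.3, -0.2, -0.8]
opening: 0.737
grasp_force: 65.7
```

Run:
```python
from h import *
print(obs()["eef_pos"],obs()["grasp_force"]); goal(556,-305,115,8.5)
```

```text
[ 0.55501935 -0.26310536  0.18434182] 65.65577403525822
shift [-0.0418 -0.0051  0.0692] turn [-0.07 -0.18 -0.09] rows>=1.9
```

>>> servo_tool(series="0 -0.042 -0.005 0.01 0 0 0;0 -0.042 -0.005 0.04 0 0 0;0 -0.042 -0.005 0.069 0 0 0;0 -0.042 -0.005 0.069 0 0 0;0 -0.042 -0.005 0.069 0 0 0")

```text
time_s: 10.75
eef_pos: [0.5561, -0.3031, 0.1147]
eef_rot: [-0.003, 0.652, 0.758, 0.001]
wrist_force: [1.8, -0.4, 0.3]
opening: 0.736
grasp_force: 65.7
```

Run:
```python
from h import *
print(obs()["eef_pos"]); goal(556,-305,79,8.5)
```

```text
[ 0.5560714  -0.30308518  0.11474704]
shift [-0.0021 -0.0002  0.0357] turn [-0.18 -0.3   0.07] rows>=0.9
```

>>> servo_tool(series="0 -0.0018 0 0.012 0 0 0;0 -0.0018 0 0.024 0 0 0;0 -0.0018 0 0.034 0 0 0;0 -0.0018 0 0.034 0 0 0;0 -0.0018 0 0.034 0 0 0")

```text
time_s: 11.17
eef_pos: [0.5572, -0.3073, 0.0824]
eef_rot: [-0.001, 0.653, 0.757, 0.001]
wrist_force: [-0.0, -0.0, -0.4]
opening: 0.739
grasp_force: 65.7
```

>>> servo_tool(series="0 0 0 0.0025 0 0 0;0 0 0 0.0025 0 0 0;0 0 0 0.0045 0 0 0;0 0 0 0.0045 0 0 0")

```text
time_s: 11.5
eef_pos: [0.5581, -0.3082, 0.0802]
eef_rot: [0.001, 0.653, 0.757, 0.0]
wrist_force: [-2.1, 1.3, 7.3]
opening: 0.736
grasp_force: 66.6
```

>>> servo_tool(series="-1 0 0 0 0 0 0;-1 0 0 0 0 0 0;-1 0 0 0 0 0 0;-1 0 0 0 0 0 0;-1 0 0 -0.01 0 0 0;-1 0 0 -0.04 0 0 0;-1 0 0 -0.08 0 0 0;-1 0 0 -0.12 0 0 0;-1 0 0 -0.16 0 0 0;-1 0 0 -0.16 0 0 0;-1 0 0 -0.16 0 0 0")

```text
time_s: 12.42
eef_pos: [0.559, -0.3091, 0.2433]
eef_rot: [0.004, 0.653, 0.757, 0.001]
wrist_force: [0.0, 0.2, -0.4]
opening: 0.998
grasp_force: 0.0
```

Run:
```python
from h import *
i,P=cam("wrist"); i2,P2=cam("top"); j=np.hstack([cv2.resize(i,(400,300)),cv2.resize(i2[110:260,240:480],(400,250)).repeat(1,0) if 0 else cv2.resize(i2[110:290,240:480],(400,300))]); save("w9.png",j)
Z=P2[...,2]; m=(np.hypot(P2[...,0]-.557,P2[...,1]+.306)<.06)&(Z>.06)
blob(m,P2,"cupU placed")
print(obs()["eef_pos"]); goal(448,95,200,12)
```

```text
cupU placed 3027 rect [ 556.1 -305. ] [119.2  80.6] 50.7 circ [ 556.1 -304.7] 59.9 z [454.9 570.4 585. ]
[ 0.55710145 -0.30758835  0.23824066]
shift [ 0.4142 -0.0487  0.0386] turn [ 0.03 -0.06 -3.54] rows>=10.0
```

View pics/w9.png

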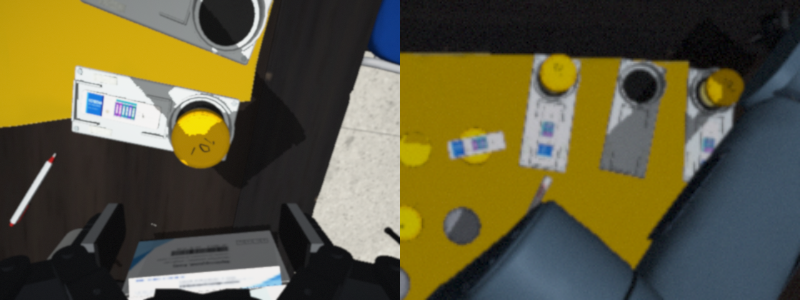

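Run:
```python
from h import *
i,P=cam("wrist"); np.savez("w9.npz",i=i,P=P); Z=P[...,2]
near=np.hypot(P[...,0]-.557,P[...,1]+.306)<.08
m=blob(near&(Z>.06)&(Z<.1),P,"lid all"); p=P[m]*1000
A=np.c_[p[:,:2],np.ones(len(p))]; s=np.linalg.lstsq(A,p[:,2],rcond=None)[0]; print(s,np.std(p[:,2]-A@s))
q=P[near&(Z>.03)&(Z<.043)][:,:2]*1000; print(circfit(q))
save("w10.png",i[90:270,180:380],3)
```

```text
lid all 5557 rect [ 557.6 -307.6] [65.4 65.9] 10.5 circ [ 557.8 -307.7] 33.4 z [73.5 76.1 77.4]
[ 9.49994311e-03 -4.00064043e-02  5.82081159e+01] 2.0308037554814655
(array([ 556.52708412, -303.68093165]), np.float64(39.62720811633194))
```

View pics/w10.png

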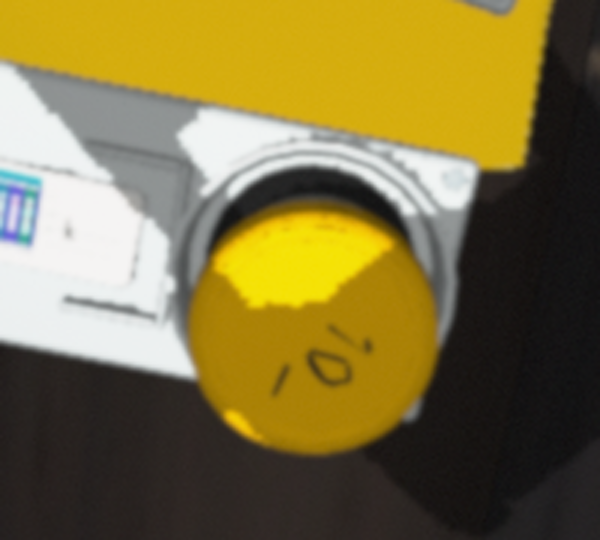

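Cup U is upright in the well: lid top at z 76, 4 mm off centre, inside the 7 mm clearance. Next is cassette L.

Run:
```python
from h import *
goal(450,125,150,11.8)
```

```text
shift [ 0.4431 -0.0419  0.0882] turn [-0.04 -0.14 -3.34] rows>=10.9
```

>>> servo_tool(series="-0.06 0.443 -0.042 0.03 0 0 -3.3;-0.06 0.443 -0.042 0.03 0 0 -3.3;-0.06 0.443 -0.042 0.03 0 0 -3.3;-0.06 0.443 -0.042 0.03 0 0 -3.3;-0.06 0.443 -0.042 0.03 0 0 -3.3;-0.06 0.443 -0.042 0.03 0 0 -3.3;-0.06 0.443 -0.042 0.03 0 0 -3.3;-0.06 0.443 -0.042 0.03 0 0 -3.3;-0.06 0.443 -0.042 0.05 0 0 -3.3;-0.06 0.443 -0.042 0.088 0 0 -3.3;-0.06 0.443 -0.042 0.088 0 0 -3.3;-0.06 0.443 -0.042 0.088 0 0 -3.3")

```text
time_s: 13.57
eef_pos: [0.4449, 0.1279, 0.1451]
eef_rot: [-0.004, 0.63, 0.777, -0.002]
wrist_force: [-1.7, -0.7, -0.2]
opening: 0.529
grasp_force: 0.0
```

>>> servo_tool(series="-0.06 0 0 0 0 0 0;-0.06 0 0 0 0 0 0;-0.06 0 0 0 0 0 0")

```text
time_s: 13.82
eef_pos: [0.4516, 0.1233, 0.1511]
eef_rot: [0.0, 0.631, 0.776, 0.001]
wrist_force: [0.7, 0.1, 0.2]
opening: 0.531
grasp_force: 0.0
```

Run:
```python
from h import *
i,P=cam("wrist"); np.savez("w11.npz",i=i,P=P)
near=np.hypot(P[...,0]-.45,P[...,1]-.132)<.06
cass(i,P,near,"L")
print(obs()["eef_pos"]); goal(449,132.5,87.5,11.8)
```

```text
L 8883 rect [449.4 133.3] [31.5 99.6] 11.6 circ [449.2 133.3] 51.3 z [66.6 67.8 68.8]
[0.45190895 0.12306021 0.1514399 ]
shift [ 0.0098 -0.0011  0.0639] turn [ 0.13  0.01 -0.12] rows>=1.6
```

>>> servo_tool(series="-0.06 0.0105 -0.0008 0.02 0 0 0;-0.06 0.0105 -0.0008 0.045 0 0 0;-0.06 0.0105 -0.0008 0.063 0 0 0;-0.06 0.0105 -0.0008 0.063 0 0 0;-0.06 0.0105 -0.0008 0.063 0 0 0")

```text
time_s: 14.28
eef_pos: [0.4485, 0.1333, 0.0881]
eef_rot: [-0.0, 0.632, 0.775, 0.0]
wrist_force: [0.0, 0.0, 0.7]
opening: 0.53
grasp_force: 0.0
```

>>> servo_tool(series="0.6 0 0 0 0 0 0;0.6 0 0 0 0 0 0;0.6 0 0 0 0 0 0;0.6 0 0 0 0 0 0;0.6 0 0 0 0 0 0;0.6 0 0 -0.01 0 0 0;0.6 0 0 -0.04 0 0 0;0.6 0 0 -0.08 0 0 0;0.6 0 0 -0.12 0 0 0;0.6 0 0 -0.12 0 0 0;0.6 0 0 -0.12 0 0 0")

```text
time_s: 15.2
eef_pos: [0.45, 0.1344, 0.2117]
eef_rot: [0.003, 0.631, 0.776, 0.003]
wrist_force: [0.8, -0.4, -0.5]
opening: 0.323
grasp_force: 59.1
```

Run:
```python
from h import *
i,P=cam("wrist"); np.savez("w12.npz",i=i,P=P)
o=obs();print(o["eef_pos"],o["opening"],o["grasp_force"])
T=tool(); Q=(P-T[:3,3])@T[:3,:3]
cass(i,Q+[0,0,0],(abs(Q[...,1])<.0165)&(Q[...,2]>.012)&(abs(Q[...,0])<.06),"held in tool",.012,.03)
goal(467.5,-151,200,78.6)
```

```text
[0.44846159 0.13429484 0.20939594] 0.3203253255297391 59.135937094688416
held in tool 14838 rect [-0.7  0.1] [ 32.8 100.2] 90.0 circ [-0.8  1.9] 51.3 z [18.5 19.5 20.5]
shift [-0.2832 -0.0396  0.0092] turn [  0.22   0.15 -66.84] rows>=9.3
```

>>> servo_tool(series="0.6 -0.283 -0.04 0.009 0 0 -66.8;0.6 -0.283 -0.04 0.009 0 0 -66.8;0.6 -0.283 -0.04 0.009 0 0 -66.8;0.6 -0.283 -0.04 0.009 0 0 -66.8;0.6 -0.283 -0.04 0.009 0 0 -66.8;0.6 -0.283 -0.04 0.009 0 0 -66.8;0.6 -0.283 -0.04 0.009 0 0 -66.8;0.6 -0.283 -0.04 0.009 0 0 -66.8;0.6 -0.283 -0.04 0.009 0 0 -66.8;0.6 -0.283 -0.04 0.009 0 0 -66.8;0.6 -0.283 -0.04 0.009 0 0 -66.8;0.6 -0.283 -0.04 0.009 0 0 -66.8")

```text
time_s: 16.25
eef_pos: [0.4652, -0.1507, 0.1968]
eef_rot: [-0.001, 0.099, 0.995, 0.001]
wrist_force: [0.1, -0.1, -0.4]
opening: 0.319
grasp_force: 59.2
```

>>> servo_tool(series="0.6 0 0 0.04 0 0 0;0.6 0 0 0.08 0 0 0;0.6 0 0 0.12 0 0 0;0.6 0 0 0.12 0 0 0;0.6 0 0 0.12 0 0 0")

```text
time_s: 16.67
eef_pos: [0.464, -0.1492, 0.0761]
eef_rot: [-0.003, 0.1, 0.995, 0.002]
wrist_force: [0.0, 0.1, -0.3]
opening: 0.321
grasp_force: 59.3
```

Run:
```python
from h import *
i,P=cam("wrist"); save("w13.png",i)
print(obs()["eef_pos"]); goal(467.5,-151,42,78.6)
```

```text
[ 0.46621186 -0.15055356  0.07875451]
shift [-0.0014 -0.0002  0.0368] turn [ 0.08 -0.06 -0.07] rows>=0.9
```

View pics/w13.png

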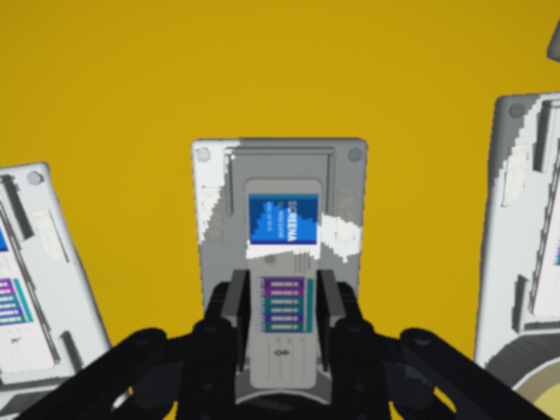

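Aligned with tray m's bay: cassette at (283,285), end walls at u 228–335.

>>> servo_tool(series="0.6 -0.001 0 0.025 0 0 0;0.6 -0.001 0 0.037 0 0 0;0.6 -0.001 0 0.037 0 0 0;0.6 -0.001 0 0.0385 0 0 0;0.6 -0.001 0 0.0385 0 0 0")

```text
time_s: 17.13
eef_pos: [0.4691, -0.152, 0.0425]
eef_rot: [0.002, 0.1, 0.995, -0.001]
wrist_force: [-1.2, 0.8, 0.1]
opening: 0.324
grasp_force: 59.3
```

>>> servo_tool(series="0.6 0 0 0.002 0 0 0;0.6 0 0 0.002 0 0 0;0.6 0 0 0.002 0 0 0")

```text
time_s: 17.38
eef_pos: [0.4693, -0.1521, 0.0414]
eef_rot: [0.002, 0.1, 0.995, -0.001]
wrist_force: [-3.8, 1.5, 17.8]
opening: 0.316
grasp_force: 63.3
```

Contact. Release, rise and check.

>>> servo_tool(series="-0.1 0 0 -0.001 0 0 0;-0.1 0 0 -0.001 0 0 0;-0.1 0 0 -0.001 0 0 0;-0.1 0 0 -0.02 0 0 0;-0.5 0 0 -0.06 0 0 0;-1 0 0 -0.1 0 0 0;-1 0 0 -0.14 0 0 0;-1 0 0 -0.16 0 0 0;-1 0 0 -0.16 0 0 0;-1 0 0 -0.16 0 0 0")

```text
time_s: 18.22
eef_pos: [0.4681, -0.1516, 0.1996]
eef_rot: [0.002, 0.1, 0.995, -0.0]
wrist_force: [0.2, 0.0, -1.1]
opening: 1.004
grasp_force: 0.0
```

Run:
```python
from h import *
i,P=cam("wrist"); np.savez("w14.npz",i=i,P=P); save("w14.png",i); Z=P[...,2]
S=cv2.cvtColor(i,cv2.COLOR_RGB2HSV)
near=(np.hypot(P[...,0]-.468,P[...,1]+.151)<.054)
T=tool()
Q=(P-np.array([.468,-.151,0])); h=np.radians(-11.4); a=Q[...,0]*np.cos(h)+Q[...,1]*np.sin(h); b=-Q[...,0]*np.sin(h)+Q[...,1]*np.cos(h)
print("cassette top-height cells",{(lo):round(float(np.nanmedian(Z[(abs(a-lo/1000)<.006)&(abs(b)<.01)]))*1000,1) for lo in (-54,-44,-20,0,20,44,54)})
p=P[(np.hypot(P[...,0]-.5675,P[...,1]+.172)<.055)&(Z>.034)&(Z<.043)][:,:2]*1000; print(circfit(p))
print(obs()["eef_pos"]); goal(446,80,200,12)
```

```text
cassette top-height cells {-54: 15.1, -44: 19.4, -20: 19.8, 0: 19.9, 20: 19.8, 44: 19.8, 54: 19.1}
(array([ 567.60102437, -171.0404008 ]), np.float64(40.02820484910701))
[ 0.4671485  -0.15106838  0.19784904]
shift [ 0.0666  0.2223 -0.002 ] turn [6.000e-02 2.000e-02 6.656e+01] rows>=9.3
```

View pics/w14.png

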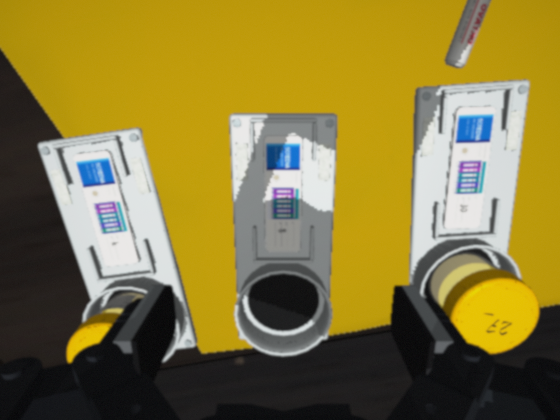

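Cassette L lies flat in tray m's bay (283,200), and the other two trays look right. Next is cup L.

>>> servo_tool(series="-1 0.067 0.222 -0.002 0 0 66.6;-1 0.067 0.222 -0.002 0 0 66.6;-1 0.067 0.222 -0.002 0 0 66.6;-1 0.067 0.222 -0.002 0 0 66.6;-1 0.067 0.222 -0.002 0 0 66.6;-1 0.067 0.222 -0.002 0 0 66.6;-1 0.067 0.222 -0.002 0 0 66.6;-1 0.067 0.222 -0.002 0 0 66.6;-1 0.067 0.222 -0.002 0 0 66.6;-1 0.067 0.222 -0.002 0 0 66.6;-1 0.067 0.222 -0.002 0 0 66.6;-1 0.067 0.222 -0.002 0 0 66.6")

```text
time_s: 19.27
eef_pos: [0.4447, 0.0798, 0.1985]
eef_rot: [-0.001, 0.628, 0.778, -0.0]
wrist_force: [0.1, -0.1, 0.6]
opening: 1.0
grasp_force: 0.0
```

>>> servo_tool(series="-1 0 0 0 0 0 0;-1 0 0 0 0 0 0;-1 0 0 0 0 0 0")

```text
time_s: 19.52
eef_pos: [0.4456, 0.0796, 0.1999]
eef_rot: [-0.0, 0.629, 0.777, 0.0]
wrist_force: [0.7, 0.1, -0.4]
opening: 1.001
grasp_force: 0.0
```

Run:
```python
from h import *
i,P=cam("wrist"); Z=P[...,2]
m=blob((np.hypot(P[...,0]-.448,P[...,1]-.135)<.06)&(Z>.056)&(Z<.07),P,"lidL")
print(obs()["eef_pos"]); goal(448,135,63,12)
```

```text
lidL 7508 rect [448.4 135.4] [65.4 65.3] 12.8 circ [448.4 134.9] 33.1 z [60.7 62.2 63.4]
[0.44567541 0.07957797 0.20003858]
shift [0.0537 0.0137 0.1371] turn [ 0.04 -0.03  0.02] rows>=3.5
```

>>> servo_tool(series="-1 0.054 0.014 0.02 0 0 0;-1 0.054 0.014 0.05 0 0 0;-1 0.054 0.014 0.08 0 0 0;-1 0.054 0.014 0.09 0 0 0;-1 0.054 0.014 0.12 0 0 0;-1 0.054 0.014 0.135 0 0 0;-1 0.054 0.014 0.135 0 0 0")

```text
time_s: 20.15
eef_pos: [0.4461, 0.135, 0.0628]
eef_rot: [-0.002, 0.63, 0.777, -0.001]
wrist_force: [-0.2, 0.4, 0.1]
opening: 0.996
grasp_force: 0.0
```

>>> servo_tool(series="0 0 0 0 0 0 0;0 0 0 0 0 0 0;0 0 0 0 0 0 0;0 0 0 0 0 0 0;0 0 0 0 0 0 0;0 0 0 -0.02 0 0 0;0 0 0 -0.06 0 0 0;0 0 0 -0.1 0 0 0;0 0 0 -0.12 0 0 0;0 0 0 -0.12 0 0 0;0 0 0 -0.12 0 0 0")

```text
time_s: 21.07
eef_pos: [0.4499, 0.1354, 0.1881]
eef_rot: [0.002, 0.63, 0.777, 0.003]
wrist_force: [-0.2, -0.0, -1.0]
opening: 0.727
grasp_force: 65.4
```

Run:
```python
from h import *
i,P=cam("wrist"); o=obs(); print(o["eef_pos"],o["opening"],o["grasp_force"])
T=tool(); Q=(P-T[:3,3])@T[:3,:3]*1000
q=Q[(np.hypot(Q[...,0],Q[...,1])<28)&(Q[...,2]>-8)&(Q[...,2]<12)]
A=np.c_[q[:,:2],np.ones(len(q))]; print("slope",np.linalg.lstsq(A,q[:,2],rcond=None)[0],len(q))
goal(567.6,-171.3,190,12)
```

```text
[0.44861095 0.13538368 0.1862369 ] 0.728623489546551 65.39367419318296
slope [-8.30877435e-03  2.40952536e-03  3.45699977e+00] 14783
shift [-0.3247  0.0529 -0.0036] turn [ 0.19  0.   -0.04] rows>=7.9
```

>>> servo_tool(series="0 -0.325 0.053 -0.004 0 0 0;0 -0.325 0.053 -0.004 0 0 0;0 -0.325 0.053 -0.004 0 0 0;0 -0.325 0.053 -0.004 0 0 0;0 -0.325 0.053 -0.004 0 0 0;0 -0.325 0.053 -0.004 0 0 0;0 -0.325 0.053 -0.004 0 0 0;0 -0.325 0.053 -0.004 0 0 0;0 -0.325 0.053 -0.004 0 0 0;0 -0.325 0.053 -0.004 0 0 0;0 -0.325 0.053 -0.004 0 0 0;0 -0.325 0.053 -0.004 0 0 0")

```text
time_s: 22.12
eef_pos: [0.5665, -0.1701, 0.188]
eef_rot: [-0.001, 0.629, 0.777, 0.0]
wrist_force: [0.5, -0.1, -0.4]
opening: 0.729
grasp_force: 65.4
```

>>> servo_tool(series="0 0 0 0.03 0 0 0;0 0 0 0.05 0 0 0;0 0 0 0.065 0 0 0;0 0 0 0.065 0 0 0;0 0 0 0.065 0 0 0")

```text
time_s: 22.53
eef_pos: [0.5667, -0.1698, 0.1235]
eef_rot: [-0.001, 0.629, 0.777, 0.0]
wrist_force: [0.5, -0.2, 0.3]
opening: 0.73
grasp_force: 65.4
```

Run:
```python
from h import *
o=obs(); print(o["eef_pos"],o["grasp_force"]); goal(567.6,-171.3,84,12)
```

```text
[ 0.56670518 -0.16983909  0.12349458] 65.36369013832882
shift [-0.0017  0.0006  0.0395] turn [-0.05 -0.12  0.05] rows>=0.9
```

>>> servo_tool(series="0 -0.001 0.0005 0.015 0 0 0;0 -0.001 0.0005 0.028 0 0 0;0 -0.001 0.0005 0.039 0 0 0;0 -0.001 0.0005 0.039 0 0 0;0 -0.001 0.0005 0.039 0 0 0")

```text
time_s: 22.95
eef_pos: [0.5677, -0.1719, 0.0846]
eef_rot: [-0.001, 0.63, 0.777, 0.0]
wrist_force: [0.1, -0.5, -0.0]
opening: 0.726
grasp_force: 65.4
```

>>> servo_tool(series="0 0 0 0.002 0 0 0;0 0 0 0.002 0 0 0;0 0 0 0.003 0 0 0;0 0 0 0.003 0 0 0")

```text
time_s: 23.28
eef_pos: [0.5684, -0.1725, 0.0825]
eef_rot: [0.0, 0.63, 0.777, 0.001]
wrist_force: [-0.3, 0.4, 0.4]
opening: 0.73
grasp_force: 65.4
```

>>> servo_tool(series="0 0 0 0.0015 0 0 0;0 0 0 0.0015 0 0 0;0 0 0 0.0015 0 0 0")

```text
time_s: 23.53
eef_pos: [0.5686, -0.1724, 0.0816]
eef_rot: [0.0, 0.63, 0.777, 0.001]
wrist_force: [-2.0, 2.1, 4.8]
opening: 0.728
grasp_force: 66.2
```

On the floor. Release, rise and back off.

>>> servo_tool(series="-1 0 0 0 0 0 0;-1 0 0 0 0 0 0;-1 0 0 0 0 0 0;-1 0 0 0 0 0 0;-1 0 0 -0.01 0 0 0;-1 0 0 -0.04 0 0 0;-1 0 0 -0.08 0 0 0;-1 0 0 -0.12 0 0 0;-1 0 0 -0.16 0 0 0;-1 0 0 -0.2 0 0 0;-1 0 0 -0.2 0 0 0;-1 0 0 -0.2 0 0 0")

```text
time_s: 24.53
eef_pos: [0.5695, -0.1732, 0.2851]
eef_rot: [0.004, 0.63, 0.777, 0.001]
wrist_force: [0.6, 0.0, -1.3]
opening: 0.997
grasp_force: 0.0
```

>>> servo_tool(series="-1 0.04 0 0 0 0 0;-1 0.08 0 0 0 0 0;-1 0.12 0 0 0 0 0;-1 0.16 0 0 0 0 0;-1 0.2 0 0 0 0 0;-1 0.24 0 0 0 0 0;-1 0.28 0 0 0 0 0;-1 0.32 0 0 0 0 0;-1 0.36 0 0 0 0 0;-1 0.36 0 0 0 0 0;-1 0.36 0 0 0 0 0")

```text
time_s: 25.45
eef_pos: [0.4919, 0.1815, 0.2794]
eef_rot: [-0.001, 0.628, 0.778, -0.001]
wrist_force: [0.3, -0.9, 0.5]
opening: 0.999
grasp_force: 0.0
```

Run:
```python
from h import *
i,P=cam("top"); Z=P[...,2]
for n,c in [("m",(.5676,-.172)),("r",(.557,-.307)),("packed",(.575,-.0117))]:
    blob((np.hypot(P[...,0]-c[0],P[...,1]-c[1])<.06)&(Z>.05)&(Z<.12),P,n)
blob((np.hypot(P[...,0]-.446,P[...,1]-.355)<.06)&(Z>.006)&(Z<.12),P,"open")
save("end.png",i[120:300,180:480],2.5)
```

```text
m 415 rect [ 569.7 -173.5] [64.5 64.4] 63.9 circ [ 570.  -173.6] 34.1 z [67.7 75.4 79.5]
r 431 rect [ 559.2 -308.9] [66.6 65.3] 88.4 circ [ 558.9 -309.7] 34.3 z [65.9 75.7 80.3]
packed 412 rect [579.9 -11.4] [64.2 64.6] 88.4 circ [580.8 -13. ] 33.7 z [68.5 75.4 80.1]
open 358 rect [442.2 348.3] [60.2 60.8] 63.7 circ [441.7 352.1] 33.9 z [14.8 21.  55.4]
```

View pics/end.png

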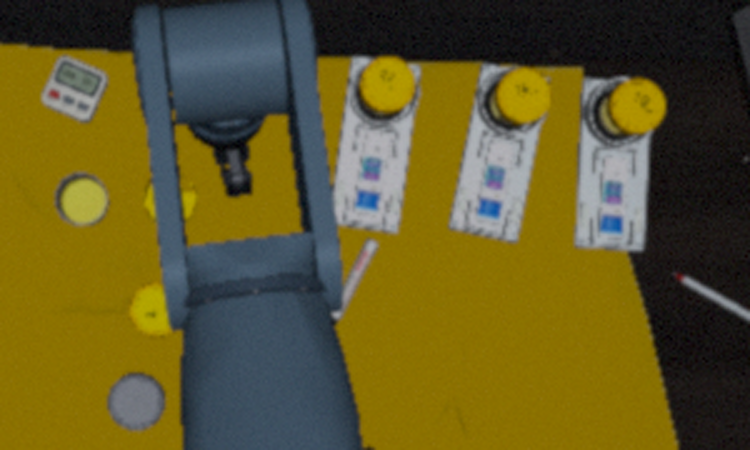

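The final top view shows all three trays packed: cups at (387,87), (522,97) and (637,107), lid tops at about 75 mm, each with its cassette in the bay. The open cup at (82,200) looks undisturbed.

```bash
python3 -c "
from bench import ctrl
print(ctrl.hand_in())"
```

```text
the job is handed in; nothing more can be done
None
```

Job handed in at about 25 s: each donor's cup stands upright in its own tray with that donor's cassette flat, face up, in the same tray's bay, and I left the open cup and packed tray alone.

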